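# Set the pump timing dial and lock it

### The job

Push the dark timing dial round by its upright black peg until the yellow index line on the dial lines up with the red marker on the scale, leave it there, and then push the orange lock lever all the way over, away from the robot. Use only the fingertips or the outside of the fingers: pick nothing up, do not shift the red marker, and leave the loose parts and containers where they are.

Things in the scene. Friction and masses are not known exactly. Their poses are not given: they have to be found in the camera images.
- case: the fixed drive case on the table. Origin: centre of its underside, on the dial's axis. Its own x points roughly away from the robot (yaw within 0.4 rad), its y to the left, z up. Centre block 235 x 235 mm and 100 mm high; red ledges 60 mm high and 180 mm long in x reach from it to 202 mm left (+y) and right (-y) of the axis. On the block lies a silver scale disc, 200 mm across, top at height 118 mm, with black lines every 10 degrees
- dial_centre (a point): the point on the dial's vertical axis at the height of the dial's top face (120 mm above the table). The dial is a dark steel disc, 150 mm across, with a brass hub 36 mm across standing 10 mm above the face
- dial (a joint): angle of the dial in rad, growing counter-clockwise seen from above, stops at -2.2 and 2.2. At 0 the yellow index line points along the case's +x and the peg lies on the -x side. It turns stiffly (about 0.15 N m, some 3 N at the peg), has no spring and stays where it is left
- peg_top (a point): centre of the top of the upright black peg fixed on the dial, 17 mm in diameter, 50 mm tall above the dial's face, 55 mm from the dial's axis, straight opposite the index line
- index_mark (a point): outer end of the yellow index line (4 mm wide, 40 mm long, radial) on the dial's top face, at the rim, 75 mm from the axis. It turns with the dial
- target_line (a point): inner end of the red marker (4 mm wide, radial, with a small red block outside the scale), 75 mm from the axis at the height of the dial's top face: where the index mark must come. The marker is clamped stiffly on the scale and rises 2 mm above the dial's face
- lock (a joint): angle of the lock lever in rad, 0 to 1.0. At 0 it leans towards the robot (the case's -x) by 0.5 rad; it grows as the tip swings towards the case's +x, and at 1.0 it leans 0.5 rad away, on its stop. It has no spring and stays where it is left; about 1 N at the tip moves it
- lock_tip (a point): centre of the lever's orange ball, 26 mm in diameter. The ball sits at the end of a 10 mm thick steel rod, 60 mm from the pivot, which lies 82 mm above the table on a dark block (70 mm in x, 50 mm in y, top 85 mm above the table) on the left ledge, 158 mm to the +y side of the dial's axis. The ball swings in the case's x-z plane, its centre 135 mm above the table at either end of the swing and 142 mm when upright, and travels 58 mm
- small_gear: loose steel gear, 46 mm across, 22 mm high, on the red ledge to the right (-y of the case) of the dial; origin: centre of its underside. Not to be disturbed
- bearing: loose steel bearing ring, 44 mm across, 14 mm high, on the same right-hand ledge; origin: centre of its underside. Not to be disturbed
- big_gear: loose steel gear, 88 mm across, 26 mm high, on the table to the right; origin: centre of its underside. Not to be disturbed
- oil_bottle: loose green bottle, 64 mm across, 190 mm tall, standing on the table; origin: centre of its underside. Not to be disturbed
- blue_cup: loose blue plastic cup, 84 mm across, 85 mm tall, standing on the table; origin: centre of its underside. Not to be disturbed
- spanner: loose steel spanner lying on the table to the right, along its own x; origin under its middle. Not to be disturbed
- grease_tin: loose yellow tin, 72 mm across, 75 mm tall, standing beyond the case; origin: centre of its underside. Not to be disturbed

How it is judged (in metres and radians):
On the way, in this order (a step that is already met when the one before it is completed fails the run):
1. the yellow index line stands at the red marker, the dial at rest (horizontal distance between index_mark and target_line below 0.004 m and velocity of joint dial between -0.05 and 0.05 rad/s), for 0.3 s.
2. the lock lever is pushed over (value of joint lock above 0.9 rad), for 0.2 s.
At the end, for the whole second after the job is handed in: the index mark is within 4 mm of the red marker at the dial's rim, the dial at rest, and the lock lever past 0.9 of its 1.0 rad (all of step 1 and value of joint lock above 0.9 rad); the robot touches nothing.
It fails at once if the red marker was shifted by more than 3 mm (distance of target_line from where it was at the start of the episode above 0.003 m).
It fails at once if a loose part on the case's ledge (small gear, bearing) was moved by more than 15 mm, lifted or tipped (distance of any of small_gear, bearing from where it was at the start of the episode above 0.015 m or angle between any of small_gear, bearing's own z axis and vertical above 0.35 rad).
It fails at once if a loose part or container on the table was moved by more than 15 mm, lifted or tipped (distance of any of big_gear, oil_bottle, blue_cup, spanner, grease_tin from where it was at the start of the episode above 0.015 m or angle between any of big_gear, oil_bottle, blue_cup, grease_tin's own z axis and vertical above 0.35 rad).
It also fails if it takes over 64 s, if anything falls off the work surface, if the arm or the gripper's body presses on something with over 40 N, if the wrist force passes 120 N, or if a joint passes its speed limit or range.

### The arm

A 6-joint arm with a two-finger parallel gripper is mounted at the origin on the work surface. World frame = base frame: x ahead of the robot, y to its left, z up, the work surface at z = 0. Lengths are in mm, angles in rad, forces in N, time in s.
With the tool pointing down it reaches from about 300 to 775 mm from the base axis. Payload 14.6 kg.
Tool frame: the origin (TCP) lies at the very end of the fingers, on their centre line; the grasp point (between the pads) lies 19 mm behind it; z points along the fingers, y is the line along which they close (so a half turn about z gives the same grasp; the last joint's range is limited). The gripper opens to 94 mm and grips with 3 to 60 N. Pads are 16 mm wide; open, the fingers measure 119 mm over their backs; the gripper's body (75 mm by 177 mm) begins 78 mm behind the grasp point.
Start: joints at [1.18, 0.3, 1.521, -0, 1.321, -0.067], TCP at [174.991, 521.409, 205.446] pointing down, gripper open.
Joint ranges: [-3.03, 3.03], [-0.79, 2.21], [0.23, 2.52], [-1.04, 4.18], [0, 3.07], [-2.55, 2.55]. Speed limits (rad/s): [2.22, 2.22, 2.57, 3.14, 3.14, 3.14].

### API

Orientations are given as [roll, pitch, yaw] about the fixed x, y, z axes, in that order (R = Rz(yaw) Ry(pitch) Rx(roll)).
In Python, from cell import manip, camera, get_calibration gives the robot as it stands.
- The arm moves only by the tool arm_command, never from a script. Its argument "targets" is a list of rows, each an object of numbers: "hand": the opening, from -1 (shut) to 1 (fully open), so that 0 is half open; "x", "y", "z": the shift along the tool's x, y, z in m; "yaw": the turn about the tool's z in rad. In form: [{"hand": .., "x": .., "y": .., "z": .., "yaw": ..}, ...]. A call has 1 to 10 rows; each row shifts and turns the commanded pose from where the row before left it, along the tool's axes as they then stand; what a row does not reach is not made up. A row lasts 1/10 s, in which the tool goes at most 50 mm and 8.59 degrees, less where a joint would pass 70% of its speed; a pose out of reach is approached as far as the arm can. A call is refused whole if a number of a shift passes 0.05 or a number of a turn 0.15, either way. A call with a gripper value outside its range is refused whole. The fingers move at their own pace and stop on an object; "newtons" is the grip in N (left out, the last holds). Time passes only in rows, so rows that do not move let the fingers close. It gives the time, the measured TCP pose, the force, the opening and the grip force at its end, in the units of the state.
- manip.read_state(): the state, without advancing time (a new reading comes with each control period).
- camera(name): name is "scene" or "top" or "wrist"; returns the picture (384x512x3 uint8, red, green, blue); there is no depth.
- get_calibration(name): a dict with "K" (3x3 intrinsics, pixels), "dist_coeffs" ([k1, k2, p1, p2, k3] as OpenCV has them; the pictures are not rectified), "cam_to_world" (4x4, takes a point from camera to world coordinates). Camera axes: x right, y up, looking along -z (the intrinsics and any distortion apply to the point x, -y, -z); pixel columns grow to the right and rows downward; lengths in mm; the calibration is good to about 2 mm. A picture is of the moment at which its call begins: read the wrist's pose just before it. get_calibration takes no time and is no camera call; for the wrist camera it gives the pose at the moment of the call.
- manip.sign_off(): hands the job in; it is judged then, once.
The state is a dict: "clock": time; "joints": joint angles; "qd": joint speeds; "effort": joint torques, N m; "eef_pos": TCP position; "eef_rot": TCP orientation; "wrist_force": force on the tool from outside, world axes, zero at the start; "moment": the same for the moment, N m; "finger_gap": finger opening in mm; "finger_force": force on a finger pad.
Only numpy, scipy, OpenCV 4.12 (cv2) and the standard library are available. Lean on these libraries where they do the work, as an engineer would, in place of code of your own. Each camera call takes 0.05 s, during which the arm holds its last target. There are 200 camera calls.

## Working session

There is one attempt and no reset: what is moved stays moved. The work goes in short steps, Python scripts to look and compute and a tool call to move; the robot and the scene stay as the last step left them, time stands still between calls to the robot, and variables do not carry over. Pictures are saved under pics/ and viewed, at most 10 in all, crops included, and the job is handed in when it is done.

Besides the shell and the picture viewer there is one more tool, called after "Call:" in YAML: its name, and indented under it one key for each argument. arm_command: Moves the arm, as the interface text tells. Its arguments: {"type":"object","properties":{"targets":{"type":"array"},"newtons":{"type":"number"}},"required":["targets"]}

```bash
mkdir -p pics; cat > h.py <<'E'
import numpy as np, cv2
from cell import manip, camera, get_calibration
def ray(c,uv):
    K=np.array(c["K"],float);d=np.array(c["dist_coeffs"],float)
    p=cv2.undistortPoints(np.array(uv,float).reshape(-1,1,2),K,d).reshape(-1,2)
    T=np.array(c["cam_to_world"],float)
    D=np.c_[p[:,0],-p[:,1],-np.ones(len(p))]@T[:3,:3].T
    return T[:3,3],D
def onplane(c,uv,z):
    o,D=ray(c,uv); return o+D*((z-o[2])/D[:,2])[:,None]
def proj(c,P):
    T=np.linalg.inv(np.array(c["cam_to_world"],float));P=np.atleast_2d(P)
    q=P@T[:3,:3].T+T[:3,3]
    q=q*[1,-1,-1]
    return cv2.projectPoints(q,np.zeros(3),np.zeros(3),np.array(c["K"],float),np.array(c["dist_coeffs"],float))[0].reshape(-1,2)
def save(n,im): cv2.imwrite("pics/"+n,im[:,:,::-1])
E
python3 - <<'E'
from h import *
a=camera("top");b=camera("scene");np.save("top.npy",a);np.save("scene.npy",b)
for n in("top","scene","wrist"):
    c=get_calibration(n);print(n,np.round(np.array(c["cam_to_world"]),2).tolist(),np.round(c["K"],1).tolist())
save("a.png",cv2.resize(a,(800,600)));save("b.png",cv2.resize(b,(800,600)))
print(manip.read_state())
E
```

```text
top [[-0.14, 0.97, -0.21, 353.27], [-0.99, -0.14, 0.03, 2.17], [-0.0, 0.21, 0.98, 1216.29], [0.0, 0.0, 0.0, 1.0]] [[380.9, 0.0, 257.3], [0.0, 380.9, 191.8], [0.0, 0.0, 1.0]]
scene [[0.76, -0.54, 0.37, 977.6], [0.65, 0.62, -0.43, -470.15], [0.0, 0.56, 0.83, 1016.59], [0.0, 0.0, 0.0, 1.0]] [[348.0, 0.0, 248.6], [0.0, 348.0, 194.4], [0.0, 0.0, 1.0]]
wrist [[0.32, -0.92, -0.23, 108.75], [0.95, 0.31, 0.08, 542.96], [-0.0, -0.24, 0.97, 384.01], [0.0, 0.0, 0.0, 1.0]] [[306.3, 0.0, 251.6], [0.0, 306.3, 189.2], [0.0, 0.0, 1.0]]
{'clock': 0.1, 'joints': array([ 1.18040796e+00,  3.00398840e-01,  1.52150917e+00, -1.15435177e-06,
        1.32066067e+00, -6.65510165e-02]), 'qd': array([ 0.00042825, -0.0017466 ,  0.0006385 ,  0.00063982,  0.00247842,
       -0.00034804]), 'effort': array([-1.39250194e-03, -5.32635033e+01, -3.53281260e+01,  7.08518852e-02,
        2.34775187e-02, -8.57067880e-05]), 'eef_pos': array([174.90691164, 521.21430112, 204.95637523]), 'eef_rot': array([-3.14061871e+00, -6.37920969e-05,  2.81775556e+00]), 'wrist_force': array([-0.48990231,  0.27485438, -0.31469031]), 'moment': array([ 0.008783  , -0.01419488, -0.03391803]), 'finger_force': 0.0, 'finger_gap': 93.88259737237418}
```

View pics/a.png

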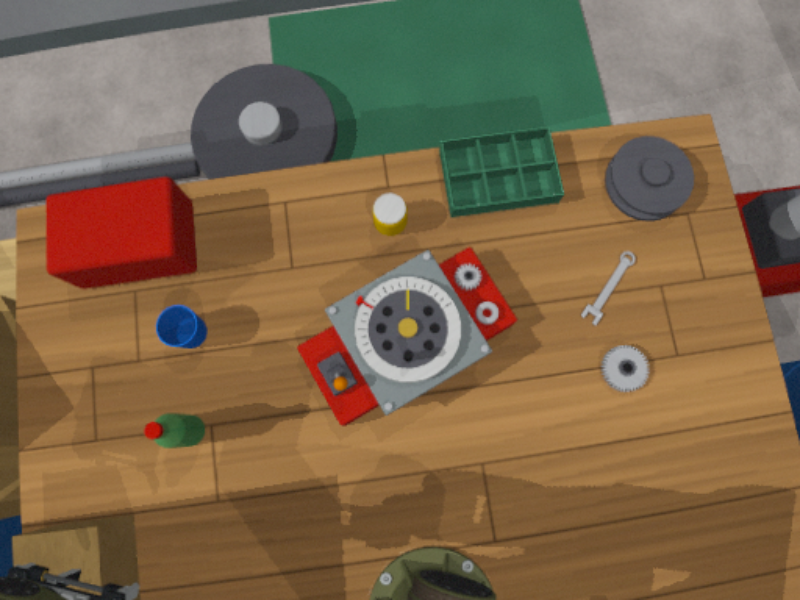

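View pics/b.png

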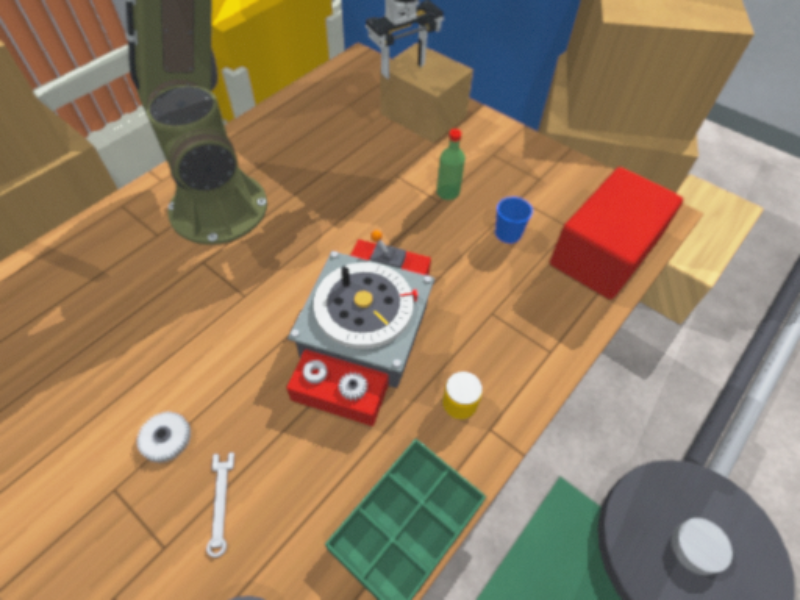

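The top view shows the dial hub at (407,327) and the index line pointing up at (408,298). The peg is at about (408,354), the red marker at (368,303) and the orange ball at (340,382). The scene view agrees: peg at (346,275), marker at (410,294), ball at (376,236).

```bash
cat > m.py <<'E'
from h import *
def blobs(im,lo,hi,box,minA=3):
    hsv=cv2.cvtColor(im,cv2.COLOR_RGB2HSV);m=cv2.inRange(hsv,np.array(lo),np.array(hi))
    k=np.zeros_like(m);x0,y0,x1,y1=box;k[y0:y1,x0:x1]=m[y0:y1,x0:x1]
    n,l,s,c=cv2.connectedComponentsWithStats(k)
    return [(c[i],s[i,4],np.argwhere(l==i)[:,::-1]) for i in range(1,n) if s[i,4]>=minA]
E
python3 - <<'E'
from m import *
for n,box in(("top",(185,155,345,275)),("scene",(185,140,285,275))):
    im=np.load(n+".npy");c=get_calibration(n)
    for nm,lo,hi,z in(("yellow",(20,110,110),(34,255,255),120),("orange",(8,180,150),(18,255,255),135),("red",(0,170,120),(6,255,255),121)):
        for ce,a,px in blobs(im,lo,hi,box):
            print(n,nm,a,ce.round(1),onplane(c,ce,z)[0].round(1),onplane(c,ce,130)[0].round(1))
im=np.load("top.npy");save("c.png",cv2.resize(im[150:280,180:340],(800,650))[:600])
E
```

```text
top yellow 24 [260.5 191.5] [587.4 -37.2 120. ] [585.2 -36.8 130. ]
top yellow 124 [260.6 209.2] [535.  -29.6 120. ] [533.3 -29.3 130. ]
top orange 46 [216.9 245.4] [448.  108.1 135. ] [448.4 108.6 130. ]
top red 892 [306.4 187.2] [ 580.3 -173.2  121. ] [ 578.4 -171.8  130. ]
top red 16 [230.2 192.2] [597.9  51.5 121. ] [595.9  51.1 130. ]
top red 17 [311.1 199.6] [ 541.6 -180.4  121. ] [ 540.  -178.9  130. ]
top red 1155 [215.2 240.7] [463.2 112.6 121. ] [462.3 111.6 130. ]
scene yellow 96 [232.1 191. ] [532.8 -29.1 120. ] [537.7 -34.1 130. ]
scene yellow 25 [243.5 202.9] [589.2 -39.2 120. ] [593.5 -44.1 130. ]
scene yellow 18 [283.7 255.8] [789.4 -97.5 120. ] [ 791.5 -101.7  130. ]
scene orange 36 [240.6 150.1] [448.8 105.7 135. ] [445.8 109.  130. ]
scene red 125 [232.1 159.1] [445.7  66.6 121. ] [451.   61.2 130. ]
scene red 181 [266.7 167.8] [556.4 113.5 121. ] [560.7 107.6 130. ]
scene red 5 [264.8 187.4] [601.9  48.3 121. ] [605.7  43.1 130. ]
scene red 1441 [216.1 249.2] [ 633.8 -206.7  121. ] [ 637.2 -209.3  130. ]
```

View pics/c.png

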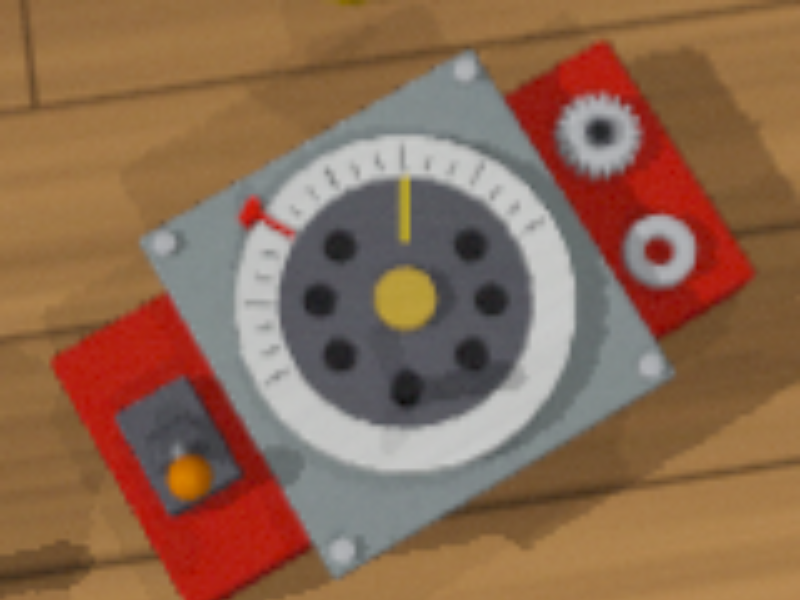

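Call:
arm_command:
  targets:
    - {"hand": -1,"x": 0,"y": 0,"z": -0.05,"yaw": 0}
    - {"hand": -1,"x": 0,"y": 0,"z": 0,"yaw": 0.145}
    - {"hand": -1,"x": 0,"y": 0,"z": 0,"yaw": 0.145}
    - {"hand": -1,"x": 0,"y": 0,"z": 0,"yaw": 0.145}
    - {"hand": -1,"x": 0,"y": 0,"z": 0,"yaw": 0.145}
    - {"hand": -1,"x": 0,"y": 0,"z": 0,"yaw": 0.145}
    - {"hand": -1,"x": 0,"y": 0,"z": 0,"yaw": 0.145}
  newtons: 20

```text
clock: 0.8
eef_pos: [175.0, 521.3, 255.1]
eef_rot: [-3.141, 0.001, 1.942]
wrist_force: [-0.7, -0.3, -0.4]
finger_gap: 41.6
finger_force: 0.0
```

Call:
arm_command:
  targets:
    - {"hand": -1,"x": -0.04,"y": 0.006,"z": 0,"yaw": 0}
    - {"hand": -1,"x": -0.04,"y": 0.006,"z": 0,"yaw": 0}
    - {"hand": -1,"x": -0.04,"y": 0.006,"z": 0,"yaw": 0}
    - {"hand": -1,"x": -0.04,"y": 0.006,"z": 0,"yaw": 0}
    - {"hand": -1,"x": -0.04,"y": 0.006,"z": 0,"yaw": 0}
    - {"hand": -1,"x": -0.04,"y": 0.006,"z": 0,"yaw": 0}
    - {"hand": -1,"x": -0.04,"y": 0.006,"z": 0,"yaw": 0}
    - {"hand": -1,"x": -0.04,"y": 0.006,"z": 0,"yaw": 0}
    - {"hand": -1,"x": -0.04,"y": 0.006,"z": 0,"yaw": 0}
    - {"hand": -1,"x": -0.04,"y": 0.006,"z": 0,"yaw": 0}

```text
clock: 1.8
eef_pos: [378.4, 170.0, 255.4]
eef_rot: [-3.142, -0.0, 1.948]
wrist_force: [0.4, 0.9, -0.7]
finger_gap: 0.5
finger_force: 0.0
```

Call:
arm_command:
  targets:
    - {"hand": -1,"x": -0.036,"y": 0.004,"z": 0,"yaw": 0}
    - {"hand": -1,"x": -0.036,"y": 0.005,"z": 0,"yaw": 0}
    - {"hand": -1,"x": -0.036,"y": 0.005,"z": 0,"yaw": 0}
    - {"hand": -1,"x": -0.036,"y": 0.005,"z": 0,"yaw": 0}
    - {"hand": -1,"x": -0.036,"y": 0.005,"z": 0,"yaw": 0}
    - {"hand": -1,"x": -0.004,"y": 0,"z": 0,"yaw": 0}
    - {"hand": -1,"x": 0,"y": 0,"z": 0,"yaw": 0}
    - {"hand": -1,"x": 0,"y": 0,"z": 0,"yaw": 0}

```text
clock: 2.6
eef_pos: [467.7, 10.0, 255.4]
eef_rot: [-3.141, -0.0, 1.948]
wrist_force: [-0.2, 0.4, -0.1]
finger_gap: 0.7
finger_force: 0.0
```

```bash
cat > look.py <<'E'
import sys
from m import *
n=sys.argv[1]; c=get_calibration("wrist");im=camera("wrist");np.save("w.npy",im);save(n,cv2.resize(im,(800,600)))
for nm,lo,hi,z in(("yellow",(20,110,110),(34,255,255),120),("orange",(8,180,150),(18,255,255),135),("red",(0,170,120),(6,255,255),121)):
    for ce,a,px in blobs(im,lo,hi,(0,0,512,384),15): print(nm,a,ce.round(1),onplane(c,ce,z)[0].round(1),onplane(c,ce,130)[0].round(1))
E
python3 look.py d.png
```

```text
yellow 800 [295.7 237.6] [536.3 -31.9 120. ] [533.3 -28.5 130. ]
yellow 1598 [438.7 262.6] [ 7.008e+02 -4.000e-01  1.200e+02] [692.6   2.  130. ]
yellow 43 [346.4 264.2] [602.8 -40.6 120. ] [597.7 -36.9 130. ]
yellow 17 [246.2 273.8] [501.7 -93.2 120. ] [499.8 -87.9 130. ]
yellow 46 [256.8 283.3] [ 517.5 -100.2  120. ] [515.1 -94.6 130. ]
yellow 109 [245.8 298.5] [ 512.9 -123.3  120. ] [ 510.6 -117.   130. ]
yellow 20 [257.5 316.2] [ 534.6 -140.6  120. ] [ 531.6 -133.7  130. ]
yellow 29 [245.8 323.7] [ 525.4 -155.3  120. ] [ 522.8 -148.   130. ]
yellow 18 [ 25.2 354.8] [ 285.1 -303.2  120. ] [ 290.1 -291.2  130. ]
yellow 33 [ 36.4 355.4] [ 298.6 -298.4  120. ] [ 303.2 -286.5  130. ]
yellow 15 [ 77.1 357.8] [ 347.7 -281.5  120. ] [ 350.7 -270.2  130. ]
orange 490 [272.3  82.8] [449.9 106.7 135. ] [450.  107.2 130. ]
red 8230 [289.  88.] [467.2 109.8 121. ] [466.5 108.8 130. ]
red 242 [376.3 192.1] [595.1  47.4 121. ] [590.7  48.1 130. ]
red 24 [252. 325.] [ 532.7 -153.5  121. ] [ 530.1 -147.   130. ]
red 53 [251.2 344.2] [ 541.9 -179.4  121. ] [ 539.1 -172.1  130. ]
```

View pics/d.png

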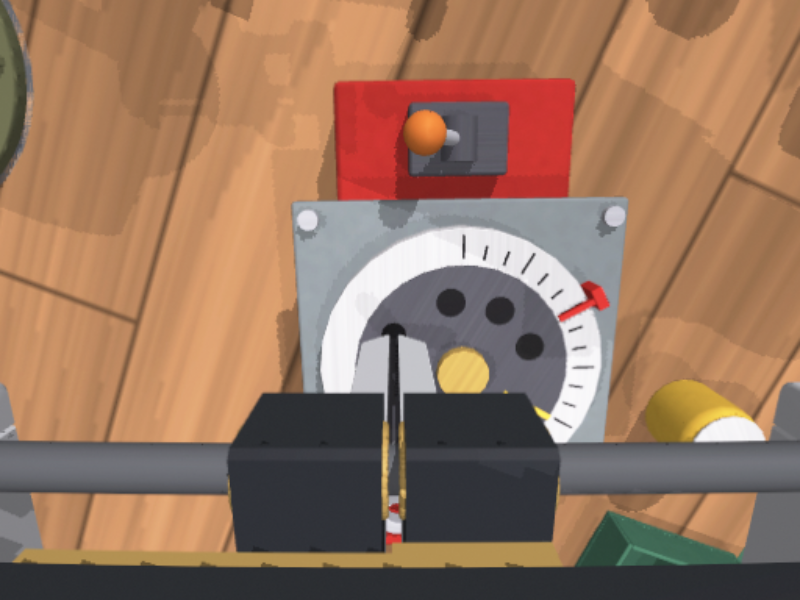

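The wrist view shows the ball at (425,133), the hub at (463,372), the red marker at (560..605,318..295) and the index line's end at (545,410). The closed fingers are beside the peg. I'll go down and push most of the way.

Call:
arm_command:
  targets:
    - {"hand": -1,"x": 0,"y": -0.003,"z": 0.039,"yaw": 0}
    - {"hand": -1,"x": 0,"y": 0,"z": 0.039,"yaw": 0}
    - {"hand": -1,"x": 0,"y": 0,"z": 0.039,"yaw": 0}
    - {"hand": -1,"x": 0,"y": 0,"z": 0,"yaw": 0}
    - {"hand": -1,"x": -0.005,"y": 0,"z": 0,"yaw": 0}
    - {"hand": -1,"x": -0.005,"y": 0,"z": 0,"yaw": 0}
    - {"hand": -1,"x": -0.004,"y": 0,"z": 0,"yaw": 0}
    - {"hand": -1,"x": -0.004,"y": 0,"z": 0,"yaw": 0}
    - {"hand": -1,"x": -0.004,"y": 0,"z": 0,"yaw": 0}
    - {"hand": -1,"x": -0.004,"y": 0,"z": 0,"yaw": 0}

```text
clock: 3.65
eef_pos: [474.3, -15.9, 138.8]
eef_rot: [-3.14, -0.001, 1.948]
wrist_force: [-7.6, 3.4, 2.6]
finger_gap: 0.6
finger_force: 3.7
```

Call:
arm_command:
  targets:
    - {"hand": -1,"x": -0.005,"y": 0,"z": 0,"yaw": 0}
    - {"hand": -1,"x": -0.005,"y": 0,"z": 0,"yaw": 0}
    - {"hand": -1,"x": -0.005,"y": 0,"z": 0,"yaw": 0}
    - {"hand": -1,"x": -0.005,"y": 0,"z": 0,"yaw": 0}
    - {"hand": -1,"x": -0.005,"y": 0,"z": 0,"yaw": 0}
    - {"hand": -1,"x": -0.005,"y": 0,"z": 0,"yaw": 0}
    - {"hand": -1,"x": -0.005,"y": 0,"z": 0,"yaw": 0}
    - {"hand": -1,"x": -0.003,"y": 0,"z": 0,"yaw": 0}
    - {"hand": -1,"x": 0,"y": 0,"z": 0,"yaw": 0}

```text
clock: 4.55
eef_pos: [489.2, -51.8, 138.6]
eef_rot: [3.141, 0.001, 1.948]
wrist_force: [0.2, -0.3, 1.4]
finger_gap: 0.6
finger_force: 0.0
```

```bash
python3 look.py e.png
```

```text
yellow 402 [403.3 183.5] [574.4   7.4 120. ] [568.8   7.6 130. ]
yellow 2261 [328.5 216.4] [537.5 -32.  120. ] [533.8 -29.7 130. ]
yellow 1030 [489.7 255.3] [658.5 -16.1 120. ] [648.6 -14.7 130. ]
yellow 23 [257.2 279. ] [510. -94. 120.] [507.6 -88.6 130. ]
yellow 113 [245.9 295.9] [ 507.4 -109.8  120. ] [ 505.2 -103.6  130. ]
yellow 15 [257.1 290.5] [ 513.4 -102.6  120. ] [510.9 -96.8 130. ]
yellow 21 [246.3 322.8] [ 516.1 -131.1  120. ] [ 513.4 -123.8  130. ]
yellow 18 [257.1 326.5] [ 524.8 -131.2  120. ] [ 521.7 -123.9  130. ]
yellow 36 [236.8 358.5] [ 521.1 -164.3  120. ] [ 518.2 -155.3  130. ]
red 5542 [308.9  19.2] [475.1  74.6 121. ] [474.6  71.8 130. ]
red 679 [460.9 140.6] [595.3  46.5 121. ] [589.3  44.9 130. ]
red 570 [379.1 348.1] [ 619.6 -114.7  121. ] [ 612.5 -108.8  130. ]
```

View pics/e.png

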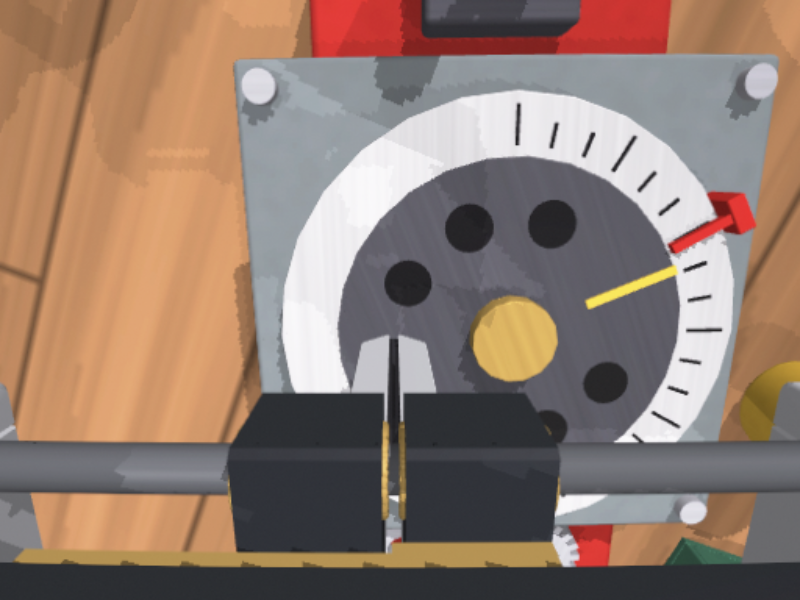

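The index line now ends at (675,270), just short of the marker's inner end at (672,248). I'll measure what is left.

```bash
cat > gap.py <<'E'
import sys
from m import *
if len(sys.argv)>1:
    c=get_calibration("wrist");im=camera("wrist");np.save("w.npy",im)
    import pickle;pickle.dump(c,open("c.pkl","wb"))
else: c=get_calibration("wrist");im=np.load("w.npy")
C=np.array([533.6,-29.3])
def pts(lo,hi,z):
    r=[]
    for ce,a,px in blobs(im,lo,hi,(0,0,512,384),15):
        w=onplane(c,px.astype(float),z)[:,:2]-C
        d=np.hypot(*w.mean(0))
        if 45<d<110 and w.mean(0)@[1,1]>0: r.append(w)
    return np.vstack(r)
for nm,lo,hi,z,a,b in(("idx",(20,110,110),(34,255,255),120,38,73),("mark",(0,150,90),(8,255,255),122,76,95)):
    w=pts(lo,hi,z);R=np.hypot(*w.T);k=(R>a)&(R<b);w=w[k]
    an=np.arctan2(w[:,1],w[:,0]);vx,vy,x0,y0=cv2.fitLine(w.astype(np.float32),cv2.DIST_L2,0,.01,.01).ravel()
    s=np.sign(vx);vx*=s;vy*=s;m=w.mean(0);t=75-np.hypot(*m);e=m+t*np.array([vx,vy])
    print(nm,k.sum(),R.min().round(1),R.max().round(1),"meanang",an.mean().round(4),"lineang",np.arctan2(vy,vx).round(4),"end75",(e+C).round(1),"ang",np.arctan2(e[1],e[0]).round(4))
E
python3 gap.py
```

```text
idx 353 34.9 74.9 meanang 0.7358 lineang 0.7762 end75 [588.6  21.7] ang 0.7473
mark 232 74.4 109.9 meanang 0.8831 lineang 0.8971 end75 [581.3  28.6] ang 0.8812
```

Call:
arm_command:
  targets:
    - {"hand": -1,"x": -0.003,"y": 0,"z": 0,"yaw": 0}
    - {"hand": -1,"x": -0.0025,"y": 0,"z": 0,"yaw": 0}
    - {"hand": -1,"x": 0,"y": 0,"z": 0,"yaw": 0}

```text
clock: 4.9
eef_pos: [491.2, -56.4, 138.6]
eef_rot: [3.141, 0.0, 1.948]
wrist_force: [0.3, 1.8, 1.1]
finger_gap: 0.3
finger_force: 0.9
```

```bash
python3 gap.py 1
```

```text
idx 366 34.8 75.2 meanang 0.8332 lineang 0.8782 end75 [583.3  26.8] ang 0.8461
mark 231 74.4 109.9 meanang 0.8801 lineang 0.8915 end75 [581.5  28.4] ang 0.8785
```

Call:
arm_command:
  targets:
    - {"hand": -1,"x": -0.0015,"y": 0,"z": 0,"yaw": 0}
    - {"hand": -1,"x": 0,"y": 0,"z": 0,"yaw": 0}
    - {"hand": -1,"x": 0,"y": 0,"z": 0,"yaw": 0}
    - {"hand": -1,"x": 0,"y": 0,"z": 0,"yaw": 0}

```text
clock: 5.35
eef_pos: [491.5, -57.7, 138.5]
eef_rot: [3.141, 0.0, 1.948]
wrist_force: [0.7, 4.1, 0.9]
finger_gap: 0.2
finger_force: 1.7
```

```bash
python3 gap.py 1; python3 -c "
from h import *
im=np.load('w.npy');save('f.png',cv2.resize(im[90:250,280:500],(800,582)))"
```

```text
idx 369 34.7 74.9 meanang 0.8604 lineang 0.9058 end75 [581.8  28.2] ang 0.8733
mark 233 74.7 110.0 meanang 0.8798 lineang 0.8949 end75 [581.5  28.4] ang 0.8778
```

View pics/f.png

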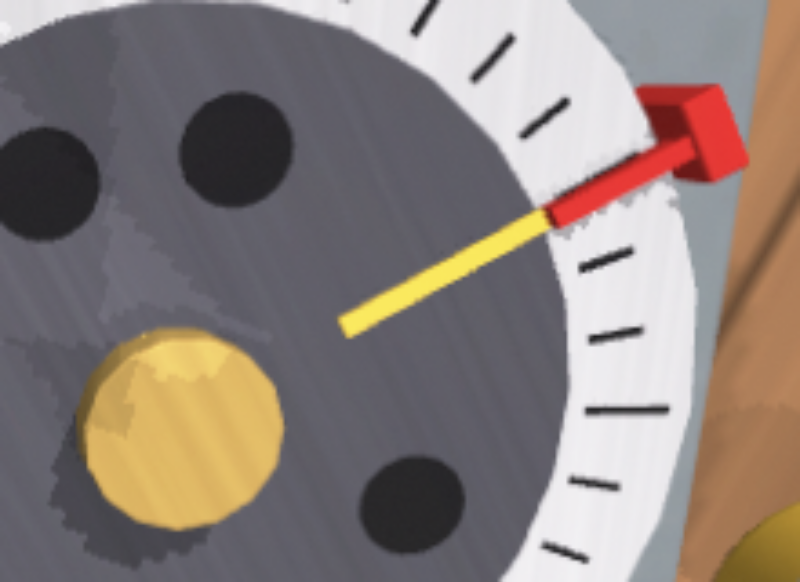

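The yellow line meets the red marker's inner end at about (548,215) in the crop. I'll back off, rise and go behind the ball.

Call:
arm_command:
  targets:
    - {"hand": -1,"x": 0.003,"y": 0,"z": 0,"yaw": 0}
    - {"hand": -1,"x": 0.015,"y": 0,"z": 0,"yaw": 0}
    - {"hand": -1,"x": 0,"y": 0,"z": -0.04,"yaw": 0}
    - {"hand": -1,"x": 0,"y": 0,"z": -0.045,"yaw": 0}
    - {"hand": -1,"x": 0.04,"y": -0.005,"z": 0,"yaw": 0}
    - {"hand": -1,"x": 0.04,"y": -0.005,"z": 0,"yaw": 0}
    - {"hand": -1,"x": 0.04,"y": -0.005,"z": 0,"yaw": 0}
    - {"hand": -1,"x": 0.028,"y": -0.004,"z": 0,"yaw": 0}
    - {"hand": -1,"x": 0,"y": 0,"z": 0,"yaw": 0}
    - {"hand": -1,"x": 0,"y": 0,"z": 0,"yaw": 0}

```text
clock: 6.4
eef_pos: [412.3, 90.0, 223.6]
eef_rot: [3.141, 0.001, 1.949]
wrist_force: [-0.1, -0.0, 0.2]
finger_gap: 0.3
finger_force: 0.0
```

```bash
python3 - <<'E'
from m import *
for n,box in(("top",(185,155,345,275)),("scene",(185,140,285,275))):
    im=camera(n);np.save(n+".npy",im);c=get_calibration(n)
    for nm,lo,hi,z in(("yellow",(20,110,110),(34,255,255),120),("orange",(8,180,150),(18,255,255),135),("red",(0,170,120),(6,255,255),121)):
        for ce,a,px in blobs(im,lo,hi,box): print(n,nm,a,ce.round(1),onplane(c,ce,z)[0].round(1))
s=manip.read_state();print(s["eef_pos"],s["eef_rot"])
E
```

```text
top yellow 31 [244.5 200.5] [567.5  13.  120. ]
top yellow 126 [260.6 209.2] [535.2 -29.6 120. ]
top red 895 [306.4 187.2] [ 580.3 -173.1  121. ]
top red 16 [230.2 192.2] [597.9  51.5 121. ]
top red 18 [311.1 199.7] [ 541.2 -180.3  121. ]
top red 116 [210.3 217.3] [532.5 118.3 121. ]
scene yellow 96 [232.1 191. ] [532.7 -29.2 120. ]
scene yellow 23 [249.6 189.2] [569.6  12.1 120. ]
scene yellow 18 [283.7 255.8] [789.4 -97.5 120. ]
scene orange 38 [240.7 150.4] [449.9 105.  135. ]
scene red 124 [232.2 159. ] [445.7  66.8 121. ]
scene red 182 [266.7 167.8] [556.5 113.6 121. ]
scene red 5 [264.8 187.4] [601.9  48.3 121. ]
scene red 1444 [216.1 249.2] [ 633.8 -206.6  121. ]
[412.80816554  89.17136645 223.39071826] [-3.14149474e+00  2.69407003e-04  1.94740907e+00]
```

Call:
arm_command:
  targets:
    - {"hand": -1,"x": 0.002,"y": 0,"z": 0.045,"yaw": 0}
    - {"hand": -1,"x": 0,"y": 0,"z": 0.045,"yaw": 0}
    - {"hand": -1,"x": 0,"y": 0,"z": 0.005,"yaw": 0}
    - {"hand": -1,"x": 0,"y": 0.01,"z": 0,"yaw": 0}
    - {"hand": -1,"x": 0,"y": 0.01,"z": 0,"yaw": 0}
    - {"hand": -1,"x": 0,"y": 0.01,"z": 0,"yaw": 0}
    - {"hand": -1,"x": 0,"y": 0.01,"z": 0,"yaw": 0}
    - {"hand": -1,"x": 0,"y": 0.01,"z": 0,"yaw": 0}
    - {"hand": -1,"x": 0,"y": 0.01,"z": 0,"yaw": 0}
    - {"hand": -1,"x": 0,"y": 0.005,"z": 0,"yaw": 0}

```text
clock: 7.5
eef_pos: [473.4, 115.7, 128.7]
eef_rot: [3.141, 0.0, 1.948]
wrist_force: [-0.4, -0.9, -0.3]
finger_gap: 0.1
finger_force: 0.5
```

Call:
arm_command:
  targets:
    - {"hand": -1,"x": 0,"y": 0.002,"z": 0,"yaw": 0}
    - {"hand": -1,"x": 0,"y": 0.002,"z": 0,"yaw": 0}
    - {"hand": -1,"x": 0,"y": 0.002,"z": 0,"yaw": 0}
    - {"hand": -1,"x": 0,"y": 0,"z": 0,"yaw": 0}

```text
clock: 7.9
eef_pos: [478.0, 117.6, 128.5]
eef_rot: [3.142, -0.0, 1.948]
wrist_force: [0.7, 0.8, -0.4]
finger_gap: 0.6
finger_force: 0.2
```

```bash
python3 look.py g.png|grep -v yellow
```

```text
orange 1184 [294.1 231.6] [501.6 126.8 135. ] [503.  125.2 130. ]
red 15121 [244.7 186.7] [464.8 138.5 121. ] [464.2 140.6 130. ]
red 360 [368.4 349.7] [593.4  57.4 121. ] [586.6  63.5 130. ]
```

View pics/g.png

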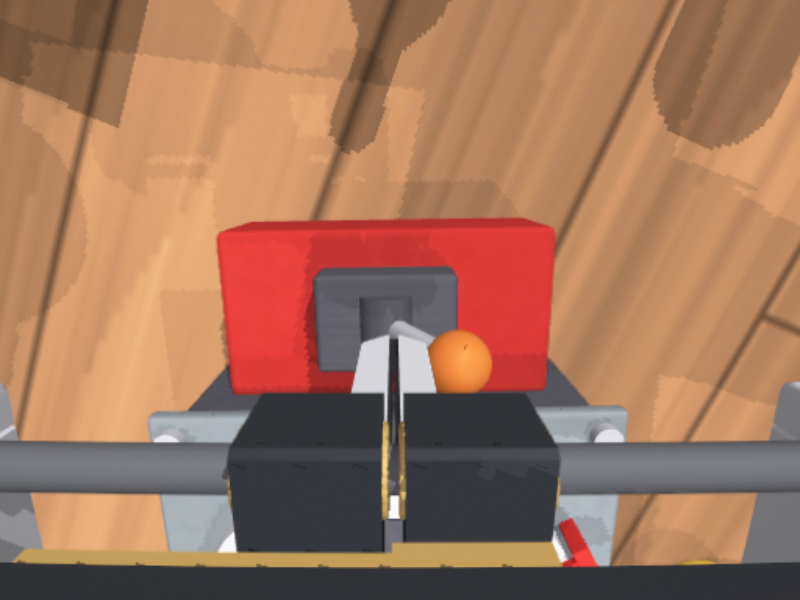

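The ball is at (460,363), about 56 mm along its 58 mm travel and leaning away. I'll press on to the stop.

Call:
arm_command:
  targets:
    - {"hand": -1,"x": 0,"y": 0.002,"z": 0,"yaw": 0}
    - {"hand": -1,"x": 0,"y": 0.002,"z": 0,"yaw": 0}
    - {"hand": -1,"x": 0,"y": 0,"z": 0,"yaw": 0}

```text
clock: 8.25
eef_pos: [479.4, 118.2, 128.1]
eef_rot: [-3.135, -0.0, 1.948]
wrist_force: [-20.0, -8.0, 10.5]
finger_gap: 0.6
finger_force: 11.4
```

On the stop. I'll back away and check.

Call:
arm_command:
  targets:
    - {"hand": -1,"x": 0,"y": -0.01,"z": 0,"yaw": 0}
    - {"hand": -1,"x": 0,"y": -0.04,"z": 0,"yaw": 0}
    - {"hand": -1,"x": 0,"y": -0.03,"z": -0.04,"yaw": 0}
    - {"hand": -1,"x": 0,"y": 0,"z": -0.05,"yaw": 0}
    - {"hand": -1,"x": 0,"y": -0.02,"z": -0.04,"yaw": 0}
    - {"hand": -1,"x": 0,"y": 0,"z": 0,"yaw": 0}
    - {"hand": -1,"x": 0,"y": 0,"z": 0,"yaw": 0}
    - {"hand": -1,"x": 0,"y": 0,"z": 0,"yaw": 0}

```text
clock: 9.05
eef_pos: [388.5, 82.3, 257.3]
eef_rot: [-3.14, -0.0, 1.948]
wrist_force: [-0.2, 0.8, 0.7]
finger_gap: 0.3
finger_force: 0.0
```

```bash
python3 look.py i.png|grep -v yellow; python3 gap.py 1
```

```text
orange 447 [372.9 183.6] [502.4 127.2 135. ] [504.7 126.8 130. ]
red 7196 [319.8 166.8] [448.8 121.9 121. ] [446.4 122.6 130. ]
red 244 [407.4 271.4] [593.5  48.7 121. ] [586.9  51.5 130. ]Traceback (most recent call last):
  File "gap.py", line 16, in <module>
    w=pts(lo,hi,z);R=np.hypot(*w.T);k=(R>a)&(R<b);w=w[k]
  File "gap.py", line 14, in pts
    return np.vstack(r)
           ~~~~~~~~~^^^
    return _nx.concatenate(arrs, 0, dtype=dtype, casting=casting)
           ~~~~~~~~~~~~~~~^^^^^^^^^^^^^^^^^^^^^^^^^^^^^^^^^^^^^^^
ValueError: need at least one array to concatenate
```

View pics/i.png

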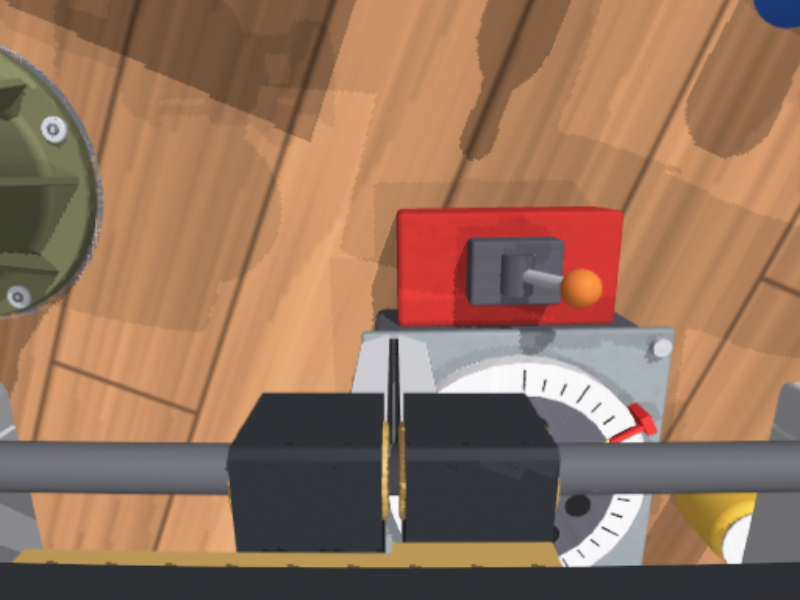

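The ball rests at (582,288), leaning away, and the yellow tip meets the red marker at (610,441). The arm is clear of everything.

```bash
python3 -c "
from cell import manip
print(manip.sign_off())"
```

```text
the job is handed in; nothing more can be done
None
```

I turned the dial until its index line met the red marker (under 1 mm apart when measured), pushed the lock lever onto its stop, backed the arm clear and handed the job in; no verdict was returned.

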